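Hang the draining basket and start its timer

ROBOT

A 7-joint arm with a two-finger parallel gripper is mounted at the origin on a cart in front of the work surface, level with it; the furniture and walls round the work are solid. World frame = base frame: x ahead of the robot, y to its left, z up, the work surface at z = 0. Lengths are in m, angles in rad, forces in N, time in s.
With the tool pointing down it reaches from about 0.4 to 0.925 m from the base axis. Payload 5.6 kg.
Tool frame: the origin (TCP) lies on the centre line of the jaws, within the pads' length; the fingertips stand 19 mm ahead of it and the grasp point (between the pads) is the TCP; z points along the fingers, y is the direction in which the jaws open and shut (so a half turn about z gives the same grasp; the last joint's range is limited). The gripper opens to 85 mm and grips with 20 to 120 N. Pads are 22 mm wide; open, the fingers measure 114 mm over their backs; the gripper's body (76 mm by 85 mm) begins 54 mm behind the grasp point. The pads swing forward as they close: fully open they stand 13 mm farther back than shut.
Start: joints at [-1.359, 0.468, -0.012, 1.603, 0.006, 1.071, -0.056], TCP at [0.164, 0.629, 0.25] pointing down, gripper open.
Joint ranges: [-2.53, 2.53], [-0.31, 2.02], [-1.57, 1.55], [0.28, 2.44], [-1.29, 4.43], [0.15, 1.84], [-2.92, 2.92]. Speed limits (rad/s): [2.57, 2.57, 3.14, 3.14, 3.14, 3.14, 3.14].

INTERFACE

Orientations are given as [roll, pitch, yaw] about the fixed x, y, z axes, in that order (R = Rz(yaw) Ry(pitch) Rx(roll)).
In Python, from bench import robot, solver, optics, order gives the robot as it stands. Calls block until the motion is done:
- robot.goto(position, orientation): joint-space move of the TCP to a pose.
- robot.move_straight(position, frame=None, feed=0.15, until_force=None): straight line of the TCP; frame=None keeps the orientation; feed is the mean speed in m/s. With until_force (N) it stops when the force on the tool has changed by that much, and returns True; else False.
- robot.movej(angles): joint-space move.
- robot.grip(opening, grasp_force=None): finger opening in m; grasp_force is the grip in N (None keeps the last); returns when the fingers have stopped.
- robot.pause(seconds).
- solver.ik(position, orientation): joint angles nearest the present ones, or None.
- optics.capture(name): name is "scene" or "top" or "wrist"; returns a dict with "img" (420x560x3 uint8, blue, green, red), "fx", "fy", "cx", "cy" (pixels), "k1" (the pictures are not rectified: a ray, as slopes to the right and down, at radius r is drawn at 1 + k1 r^2 times it, then the intrinsics apply), "extrinsics" (4x4, takes a point from world to camera coordinates). Camera axes: x right, y down, z forward; pixel columns grow to the right and rows downward; lengths in m; the calibration is good to about 2 mm. A picture is of the moment at which its call begins. There is no depth.
A pose or a line that the arm cannot do raises robot.IKError and nothing moves.
- order.hand_in(): hands the job in, once; it reports no verdict.
Readings, each from a call of its own:
- robot.read_t(): time.
- robot.read_q(): joint angles.
- robot.read_dq(): joint speeds.
- robot.read_joint_torque(): joint torques, N m.
- robot.read_tool_pos(): TCP position.
- robot.read_tcp_rot(): TCP orientation.
- robot.read_wrist_force(): force on the tool from outside, world axes, zero at the start.
- robot.read_moment(): the same for the moment, N m.
- robot.read_gripper_width(): finger opening in m.
Only numpy, scipy, OpenCV 4.12 (cv2) and the standard library are available. Lean on these libraries where they do the work, as an engineer would, in place of code of your own. Each camera call takes 0.05 s, during which the arm holds its last target.

TASK

Hang the wire draining basket by its carrying bar on the J-hook under the stand's little shelf, with the hook between the bar's two black grips so that the basket hangs about level, and let go of it. Once it hangs there, start the drain timer by pushing its red plunger all the way down, and let it spring back up. Leave the cup, the ramekin beside the stand and the salt shaker where they are.

Things in the scene. Friction and masses are not known exactly. Their poses are not given: they have to be found in the camera images.
- basket: Loose wire basket, steel, 0.18 kg: tray 160 (its x) x 100 (y) x 55 mm high; rigid carrying bar along x over the middle, axis 125 mm above the underside, on an 8 mm wire post at each end (x +-76 mm). On the bar two black grips, 13 mm wide (y), 14 high, from |x| = 16 to 68 mm; between them bare 9 mm rod. Origin: centre of the underside; z up.
- grip (a point): Place to hold on the black grip at the basket's -x end (x = -52 mm, 125 mm above its underside); axes as the basket's.
- bar_mid (a point): Middle of the bare part of the basket's carrying bar, on the bar's axis (125 mm above the basket's origin); axes as the basket's.
- stand: Fixed stand, open at its front (-x) and sides: steel drip tray x -75..115, y -100..100, 16 mm high; two 14 mm uprights at x = 100, y = +-85 mm; on them a wooden shelf with a ramekin and a spice jar fixed on top; under it only a J-hook. Origin: underside, straight below the hook's bowl; z up.
- shelf_edge (a point): Middle of the lower front edge of the stand's shelf: 50 mm in front (-x) of the hook, 335 mm above the worktop. Shelf: 165 deep, 200 wide, 16 mm thick. A gripper pointing straight down would hit it on the way to the hook; hold the front grip and lean the gripper back to the front by 30 to 40 degrees. Axes as the stand's.
- hook_seat (a point): Where the bar's axis lies when hung, 194.5 mm above the stand's origin; axes as the stand's. The dark J-hook (8 mm wire) lies in the y-z plane: shank from the shelf at y = +21 mm, bowl 4.5 mm below this point, tip turned up at y = -21 mm to 17.5 mm above it; 34 mm clear inside. The bar, held along the stand's x, goes in from the -y side over the tip, then down.
- drain_timer: Fixed drain timer: white box 70 (x) x 80 (y) x 46 mm with a red round plunger on top. Origin: centre of the underside; z up.
- plunger (a joint): Travel of the timer's red plunger in m: 0 = up, 0.012 = fully down (sprung, about 2 N at the start, 8 N fully down).
- plunger_top (a point): Centre of the top face of the red plunger (34 mm diameter), 75 mm above the worktop when up; it moves down with the plunger.
- cup: Bystander: white espresso cup with handle, 63 x 92 x 51 mm. Origin: centre of its underside's extents.
- ramekin: Bystander: white ramekin on the worktop, diameter 69, height 38 mm. Origin: centre of the underside.
- salt_shaker: Bystander: clear salt shaker with grey top, diameter 44, height 90 mm. Origin: centre of the underside.
There are look-alikes about, which are no part of the job. Leave any green look-alike of the drain_timer alone.

How it is judged:
On the way, in this order (a step that is already met when the one before it is completed fails the run):
1. the basket hangs on the hook by its bar and is let go (x of bar_mid in the frame of hook_seat between -0.018 and 0.018 m and y of bar_mid in the frame of hook_seat between -0.017 and 0.017 m and z of bar_mid in the frame of hook_seat between -0.01 and 0.014 m and angle between basket's own z axis and vertical below 0.25 rad and contact force between the fingers and basket below 0.05 N), for 0.3 s.
2. the plunger is fully down while the basket hangs on the hook (x of bar_mid in the frame of hook_seat between -0.018 and 0.018 m and y of bar_mid in the frame of hook_seat between -0.017 and 0.017 m and z of bar_mid in the frame of hook_seat between -0.01 and 0.014 m and angle between basket's own z axis and vertical below 0.25 rad and value of joint plunger above 0.0105 m), for 0.1 s.
At the end, for the whole second after the job is handed in: The basket hangs at rest (below 50 mm/s) on the hook: the middle of its bar within 18 mm of the hook seat along the stand's x, 17 mm along its y, and between 10 mm below and 14 mm above it, the basket tilted less than 0.25 rad; the plunger is back up (less than 2 mm down) (x of bar_mid in the frame of hook_seat between -0.018 and 0.018 m and y of bar_mid in the frame of hook_seat between -0.017 and 0.017 m and z of bar_mid in the frame of hook_seat between -0.01 and 0.014 m and angle between basket's own z axis and vertical below 0.25 rad and linear speed of basket below 0.05 m/s and value of joint plunger below 0.002 m); the robot touches nothing.
It fails at once if the cup, ramekin or salt shaker is moved more than 30 mm or tipped more than 0.5 rad (distance of any of cup, ramekin, salt_shaker from where it was at the start of the episode above 0.03 m or angle between any of cup, ramekin, salt_shaker's own z axis and vertical above 0.5 rad).
It also fails if it takes over 58 s, if anything falls off the work surface, if the arm or the gripper's body presses on something with over 40 N, if the wrist force passes 120 N, or if a joint passes its speed limit or range.

## Working session

There is one attempt and no reset: what is moved stays moved. The work goes in short steps, each a Python script; the robot and the scene stay as the last script left them, time stands still between calls to the robot, and variables do not carry over. Pictures are saved under pics/ and viewed, and the job is handed in when it is done.

```bash
ls; mkdir -p pics; python3 - <<'E'
from bench import robot, solver, optics, order
import cv2,numpy as np
for n in ["scene","top","wrist"]:
    c=optics.capture(n); cv2.imwrite(f"pics/{n}0.png",c["img"]); print(n,c["fx"],c["fy"],c["cx"],c["cy"],c["k1"]); print(np.round(c["extrinsics"],4))
print(robot.read_t(),robot.read_q(),robot.read_tool_pos(),robot.read_tcp_rot())
E
```

```text
pics
scene 514.3682494326099 514.3682494326099 278.98160415406556 212.7350110989363 -0.13961065127864244
[[ 0.7928 -0.6089 -0.0261 -0.4269]
 [-0.283  -0.3299 -0.9006  0.343 ]
 [ 0.5398  0.7214 -0.4338  1.051 ]
 [ 0.      0.      0.      1.    ]]
top 461.47017773604 461.47017773604 285.67498448589254 218.12033671614734 -0.027690197392401295
[[-0.0252 -0.9992  0.0302  0.0459]
 [-0.9855  0.0198 -0.1687  0.5777]
 [ 0.168  -0.034  -0.9852  1.4159]
 [ 0.      0.      0.      1.    ]]
wrist 309.42897385154606 309.42897385154606 281.2929976212623 209.10709342400784 0.009421369097255203
[[ 0.2521  0.9677 -0.0017 -0.6501]
 [ 0.9208 -0.2394  0.3079 -0.0401]
 [ 0.2975 -0.0792 -0.9514  0.3809]
 [ 0.      0.      0.      1.    ]]
0.15 [-1.35898542  0.46821438 -0.01158517  1.60338785  0.00602974  1.07143406
 -0.05628682] [0.16381562 0.62860417 0.24954155] [-3.14018919e+00  1.40313334e-04  2.88672832e+00]
```

View pics/scene0.png

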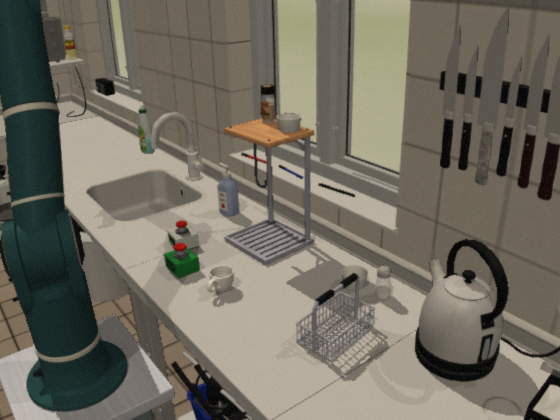

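View pics/top0.png

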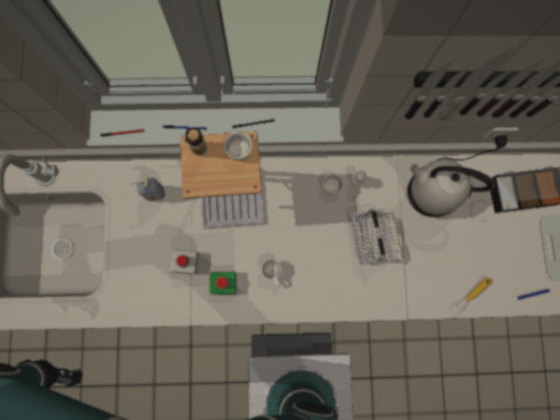

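View pics/wrist0.png

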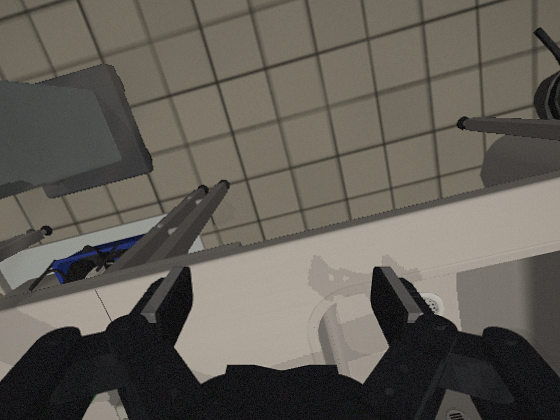

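Scene and top pictures: the basket is at top (377,238), its bar running about vertically in the picture. The stand and shelf are at (222,170). A white box with a red plunger is at (183,261) and a green one at (223,282), so the white one is the timer and the green one the look-alike. The cup is at (272,270), the ramekin at (331,185) and the salt shaker at (360,178). Now the enlarged crops.

```bash
python3 - <<'E'
import cv2,numpy as np
t=cv2.imread("pics/top0.png"); s=cv2.imread("pics/scene0.png")
R=lambda i,x,y,w,h,k:cv2.resize(i[y:y+h,x:x+w],None,fx=k,fy=k,interpolation=cv2.INTER_CUBIC)
cv2.imwrite("pics/t_bask.png",R(t,340,200,80,75,7))
cv2.imwrite("pics/t_stand.png",R(t,160,120,130,100,6))
cv2.imwrite("pics/t_tim.png",R(t,160,235,100,70,7))
cv2.imwrite("pics/s_stand.png",R(s,210,80,115,190,3))
cv2.imwrite("pics/s_bask.png",R(s,285,260,110,110,5))
E
```

```text
(no output)
```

View pics/t_bask.png

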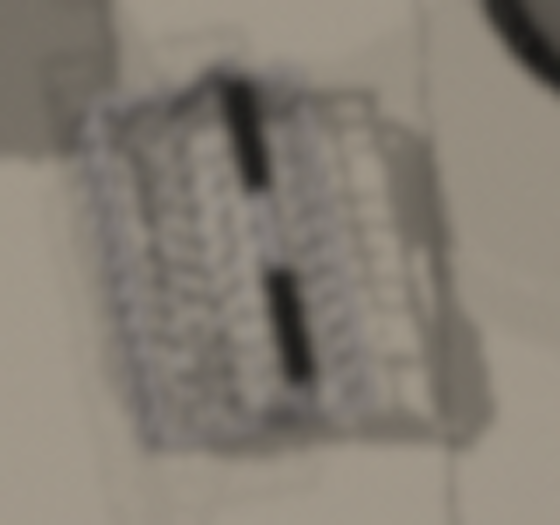

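View pics/t_stand.png

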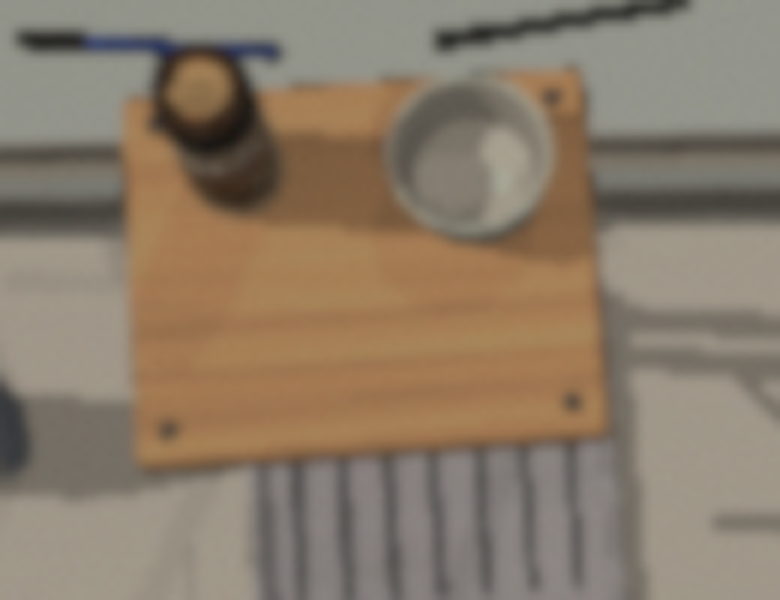

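View pics/t_tim.png

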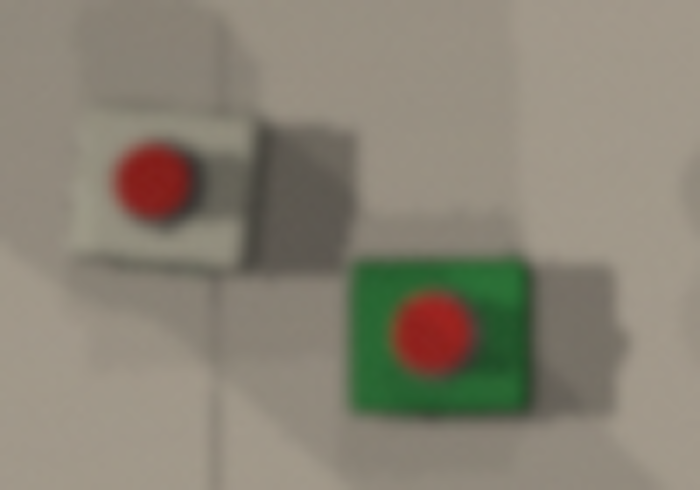

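View pics/s_stand.png

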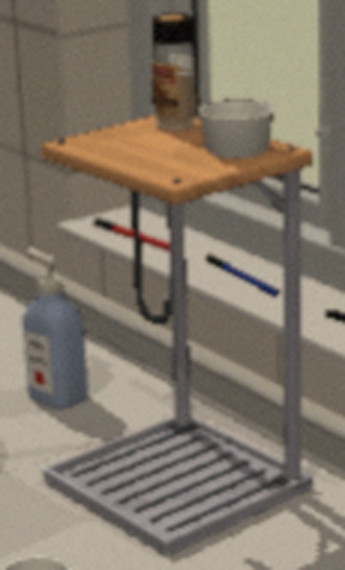

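View pics/s_bask.png

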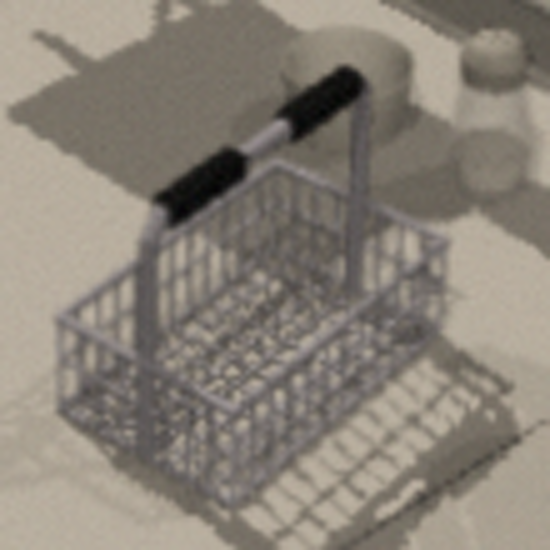

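```bash
cat > h.py <<'E'
import cv2,numpy as np
from scipy.optimize import least_squares
import pickle
def save(c,n): pickle.dump(c,open(n,"wb"))
def proj(c,P):
    E=c["extrinsics"];K=np.array([[c["fx"],0,c["cx"]],[0,c["fy"],c["cy"]],[0,0,1]])
    return cv2.projectPoints(np.asarray(P,float).reshape(-1,3),cv2.Rodrigues(E[:3,:3])[0],E[:3,3],K,np.array([c["k1"],0,0,0]))[0].reshape(-1,2)
def place(p,P):
    x,y,w=p;c,s=np.cos(w),np.sin(w);P=np.asarray(P,float)
    return P@np.array([[c,s,0],[-s,c,0],[0,0,1]])+[x,y,0]
def fit(obs,p0):
    # obs: list of (cam, local pts, pixels)
    f=lambda p:np.concatenate([(proj(c,place(p,P))-np.asarray(px)).ravel() for c,P,px in obs])
    r=least_squares(f,p0,loss="soft_l1"); return r.x,np.round(f(r.x).reshape(-1,2),1)
E
python3 - <<'E'
from bench import robot, solver, optics, order
from h import *
T=optics.capture("top");S=optics.capture("scene");save((T,S),"cams.pkl")
t=lambda o,k,pts:np.array(pts)/k+np.array(o)
st=[(T,[[-.05,.1,.351],[-.05,-.1,.351],[.115,.1,.351],[.115,-.1,.351],[-.075,-.1,.016]],t((160,120),6,[(138,462),(608,436),(125,100),(583,68),(630,600)])),
 (S,[[-.05,.1,.351],[-.05,-.1,.351],[.115,-.1,.351],[-.075,.1,.016],[-.075,-.1,.016],[.115,-.1,.016]],t((210,80),3,[(43,148),(175,190),(312,155),(43,475),(168,545),(312,485)]))]
p,r=fit(st,[.65,.2,0]);print("stand",p);print(r)
pt=place(p,[[0,0,.1945],[0,0.0,.186]]);print(pt,proj(S,pt)*3-np.array([630,240]))
b=[(T,[[-.068,0,.132],[-.016,0,.132],[.016,0,.132],[.068,0,.132]],t((340,200),7,[(303,382),(281,271),(259,187),(236,82)])),
 (S,[[-.068,0,.125],[-.016,0,.125],[.016,0,.125],[.068,0,.125]],t((285,260),5,[(165,208),(242,162),(285,130),(357,80)]))]
p,r=fit(b,[.55,-.2,0]);print("basket",p);print(r)
m=[(T,[[0,0,.075],[-.035,-.04,.046],[.035,-.04,.046],[.035,.04,.046],[-.035,.04,.046]],t((160,235),7,[(155,182),(243,272),(255,120),(85,107),(70,255)])),
   (S,[[0,0,.075]],[(182,226)])]
p,r=fit(m,[.5,.2,0]);print("timer",p);print(r)
for n,px in dict(cup=(272,269),ram=(331,185),salt=(360,178)).items():
    f=lambda q:(proj(T,[[q[0],q[1],.04]])-px).ravel();print(n,least_squares(f,[.5,0]).x)
E
```

```text
stand [0.63777288 0.20298919 0.05413606]
[[-0.   1.4]
 [ 1.1  0.1]
 [-0.5 -0.8]
 [ 0.7 -0.6]
 [-0.   3.3]
 [-1.5 -1.4]
 [-0.   0.2]
 [ 1.3 -1.5]
 [-0.4 -1.8]
 [-0.4 -0.1]
 [ 0.9 -2.8]]
[[0.63777288 0.20298919 0.1945    ]
 [0.63777288 0.20298919 0.186     ]] [[154.09736452 313.95190364]
 [154.46045315 322.23907727]]
basket [ 0.51592373 -0.24179755  0.16003319]
[[ 0.3 -0.1]
 [-0.3 -1.3]
 [ 0.5  0.3]
 [ 0.1 -1.5]
 [-0.5  1.6]
 [-0.4 -0.1]
 [ 0.1 -0.1]
 [-0.2  0. ]]
timer [ 0.4475726   0.3537246  -0.09908068]
[[-0.3  0.1]
 [ 0.6  0.2]
 [ 1.3 -0.6]
 [-0.  -0.7]
 [-0.4  0.6]
 [-0.8 -2.4]]
cup [0.4192989  0.07942619]
ram [ 0.68597846 -0.11724713]
salt [ 0.70776464 -0.21314961]
```

```bash
cat >> h.py <<'E'
from scipy.spatial.transform import Rotation as Ro
def ori(w,a,s=1):
    z=np.array([np.sin(a)*np.cos(w),np.sin(a)*np.sin(w),-np.cos(a)]);y=s*np.array([-np.sin(w),np.cos(w),0])
    return Ro.from_matrix(np.c_[np.cross(y,z),y,z]).as_euler("xyz")
E
python3 - <<'E'
from bench import robot, solver, optics, order
from h import *
c=optics.capture("wrist");E=c["extrinsics"];C=-E[:3,:3].T@E[:3,3]
R=Ro.from_euler("xyz",robot.read_tcp_rot()).as_matrix()
print("cam in tool",R.T@(C-robot.read_tool_pos()),"view",R.T@E[2,:3])
T,S=pickle.load(open("cams.pkl","rb"))
bp=np.array([.516,-.2418,.160]);sp=np.array([.6378,.203,.0541])
for a in (30,35,40):
  for s in (1,-1):
    a_=np.radians(a)
    L=[]
    for P in ([-.052,0,.125],[-.052,0,.26]): L.append((place(bp,[P])[0],ori(bp[2],a_,s)))
    for P in ([-.3,-.1,.26],[-.052,-.1,.235],[-.052,0,.235],[-.052,0,.19],[-.2,0,.23]): L.append((place(sp,[P])[0],ori(sp[2],a_,s)))
    for o in [ori(.0,0,s),ori(np.pi/2,0,s)]: L.append((np.array([.4476,.3537,.07]),o))
    print(a,s)
    for q in L:
        j=solver.ik(*q); print(np.round(q[0],3),None if j is None else np.round(j,2))
E
```

```text
cam in tool [ 0.07911048  0.00098618 -0.12414875] view [-3.07790285e-01 -2.57761882e-04  9.51454189e-01]
30 1
[ 0.465 -0.25   0.125] [ 0.64  0.37 -0.01  2.26 -1.24  0.38 -2.77]
[ 0.465 -0.25   0.26 ] [ 1.25  0.18 -0.67  2.13 -0.49  0.54  2.72]
[0.344 0.087 0.26 ] None
[0.591 0.1   0.235] [-0.64  0.21  0.41  2.14  0.06  0.29  1.31]
[0.586 0.2   0.235] [-0.75  0.25  0.31  2.08  0.37  0.36  0.84]
[0.586 0.2   0.19 ] [-0.72  0.33  0.28  2.11  0.47  0.26  0.72]
[0.438 0.192 0.23 ] [-0.98  0.02  0.32  2.37  0.75  0.42  0.33]
[0.448 0.354 0.07 ] [-0.75  0.58  0.02  1.92 -0.02  0.65  0.86]
[0.448 0.354 0.07 ] [-0.51  0.6  -0.28  1.9   0.25  0.67  2.2 ]
30 -1
[ 0.465 -0.25   0.125] [ 0.64  0.37 -0.01  2.26 -1.24  0.38  0.37]
[ 0.465 -0.25   0.26 ] [-0.39  0.17  1.14  2.21 -0.91  0.71 -0.03]
[0.344 0.087 0.26 ] None
[0.591 0.1   0.235] [-0.7   0.22  0.48  2.14  0.01  0.29 -1.78]
[0.586 0.2   0.235] [-0.89  0.26  0.47  2.09  0.24  0.34 -2.18]
[0.586 0.2   0.19 ] [-1.07  0.38  0.7   2.13 -0.19  0.23 -1.8 ]
[0.438 0.192 0.23 ] [-0.75  0.03  0.09  2.35  0.75  0.43 -2.82]
[0.448 0.354 0.07 ] [-1.16
[... 1439 characters left out ...]
 0.19  0.07]
[0.586 0.2   0.19 ] [-0.82  0.33  0.35  2.22  1.69  0.19 -0.53]
[0.438 0.192 0.23 ] None
[0.448 0.354 0.07 ] [-0.75  0.58  0.02  1.92 -0.02  0.65  0.86]
[0.448 0.354 0.07 ] [-0.51  0.6  -0.28  1.9   0.25  0.67  2.2 ]
40 -1
[ 0.465 -0.25   0.125] [ 1.74  0.98 -1.32  2.27  1.59  0.36 -2.07]
[ 0.465 -0.25   0.26 ] [-0.3   0.17  1.13  2.29 -1.25  0.75  0.34]
[0.344 0.087 0.26 ] None
[0.591 0.1   0.235] None
[0.586 0.2   0.235] [-1.53  0.49  1.26  2.22 -1.26  0.22 -0.81]
[0.586 0.2   0.19 ] [-0.88  0.33  0.42  2.22  1.71  0.17  2.59]
[0.438 0.192 0.23 ] None
[0.448 0.354 0.07 ] [-1.16  0.64  0.57  1.95 -0.53  0.71 -1.84]
[0.448 0.354 0.07 ] [-0.95  0.59  0.29  1.93 -0.27  0.66 -0.5 ]
```

```bash
python3 - <<'E'
from bench import robot, solver, optics, order
from h import *
a=np.radians(32)
bp=np.array([.516,-.2418,.160])
print(robot.read_t())
robot.goto([.46,.10,.36],ori(0,.2,1)); print(np.round(robot.read_q(),2))
robot.goto([.47,-.10,.36],ori(.1,.35,1)); print(np.round(robot.read_q(),2))
o=ori(bp[2],a,1); d=Ro.from_euler("xyz",o).as_matrix()[:,2]
g=place(bp,[[-.053,0,.125]])[0]
robot.goto(g-.13*d,o) if False else None
pre=g+[-.0,0,.14]
j=solver.ik(pre,o); print(pre,j)
j2=solver.ik(g,o); print(j2)
if j is not None and abs(j-robot.read_q()).max()<1.2:
    robot.goto(pre,o); print(np.round(robot.read_q(),2)); print(solver.ik(g,o))
c=optics.capture("wrist");cv2.imwrite("pics/w1.png",c["img"]);save(c,"w1.pkl");print(robot.read_t())
E
```

```text
0.3
[-0.83 -0.09  0.48  2.03  0.13  1.    1.17]
[-0.71 -0.22  0.81  2.11  0.12  0.84  1.72]
[ 0.46367695 -0.25024386  0.265     ] [ 1.06975026  0.14043726 -0.45219541  2.15201319 -0.65670567  0.55297581
  2.87698341]
[ 1.56458537  0.71394993 -1.12831142  2.22553029  1.02942949  0.26223697
  1.45256895]
3.3667
```

View pics/w1.png

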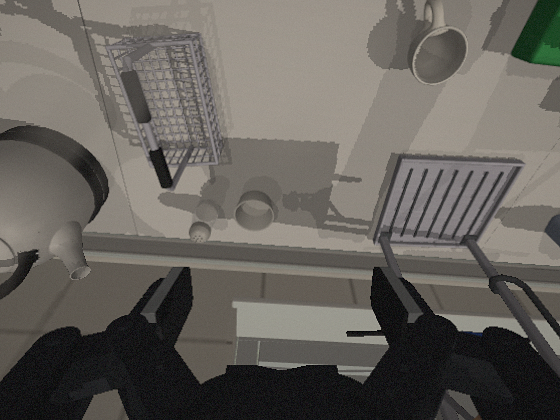

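Wrist view on the way: basket bar from about (135,70) to (165,185), ramekin (254,210), salt shaker (205,222), kettle at the left and the stand at the right. The IK picks its own elbow, so I'll fit a forward-kinematics model from free IK queries and choose the branch myself.

```bash
cat > fk.py <<'E'
import numpy as np
from scipy.spatial.transform import Rotation as Ro
def fkp(p,q):
    # chain: p: 8x (t3, rotvec3), joint about local z after each of first 7
    q=np.atleast_2d(q);n=len(q);R=np.repeat(np.eye(3)[None],n,0);t=np.zeros((n,3))
    for i in range(8):
        a=p[6*i:6*i+6]; t=t+R@a[:3]; R=R@Ro.from_rotvec(a[3:]).as_matrix()
        if i<7:R=R@Ro.from_euler("z",q[:,i]).as_matrix()
    return t,R
E
python3 - <<'E'
from bench import robot, solver
from h import *; from fk import *
import itertools,time
rng=np.random.default_rng(0);D=[];t0=time.time()
while len(D)<70 and time.time()-t0<120:
    P=[rng.uniform(.4,.7),rng.uniform(-.35,.35),rng.uniform(.1,.4)];o=ori(rng.uniform(-1,1),rng.uniform(0,.7),rng.choice([-1,1]))
    j=solver.ik(P,o)
    if j is not None: D.append((j,P,o))
print(len(D),time.time()-t0)
Q=np.array([d[0] for d in D]);P=np.array([d[1] for d in D]);R=Ro.from_euler("xyz",[d[2] for d in D]).as_matrix()
best=None
for s in itertools.product([1,-1],repeat=3):
  for sm in range(4):
    # orientation chain: build world axes at zero then relative
    X=[-1,1,s[0],1,s[1],1,s[2]]
    Rw=[]
    for i in range(7):
        if i%2==0: Rw.append(np.eye(3) if X[i]>0 else Ro.from_euler("x",np.pi).as_matrix())
        else: Rw.append(Ro.from_euler("x",-np.pi/2).as_matrix())
    Rw.append(Ro.from_euler("z",sm*np.pi/2).as_matrix())
    z=[0,.34,.34,.75,.75,1.15,1.15,1.45]
    p=[];Rp=np.eye(3);zp=0
    for i in range(8):
        p+=list(Rp.T@[0,0,z[i]-zp]);
        rv=Ro.from_matrix(Rp.T@Rw[i]).as_rotvec();p+=list(rv+1e-3);Rp=Rw[i];zp=z[i]
    def f(p):
        t,Rr=fkp(p,Q);return np.r_[(t-P).ravel(),.3*(Rr-R).ravel()]
    r=least_squares(f,p,max_nfev=4); 
    if best is None or r.cost<best[0]: best=(r.cost,r.x,s,sm)
print(best[0],best[2:])
r=least_squares(f,best[1],max_nfev=200,x_scale="jac");print(r.cost,abs(r.fun).max())
np.save("fk.npy",r.x);t,Rr=fkp(r.x,robot.read_q());print(t,robot.read_tool_pos())
E
```

```text
70 0.4572329521179199
0.007654993587361541 ((-1, -1, -1), 1)
4.443320691691319e-19 1.2347067812612522e-10
[[ 0.47049908 -0.09800482  0.36008696]] [ 0.47049908 -0.09800482  0.36008696]
```

```bash
cat >> fk.py <<'E'
from scipy.optimize import least_squares
FP=np.load("fk.npy")
LO=np.array([-2.53,-.31,-1.57,.28,-1.29,.15,-2.92]);HI=np.array([2.53,2.02,1.55,2.44,4.43,1.84,2.92])
def plan(q0,poses,fixstart=True,wm=.02,seed=None):
    P=np.array([p for p,o in poses]);R=Ro.from_euler("xyz",[o for p,o in poses]).as_matrix();n=len(P)
    m=.05
    def f(x):
        q=x.reshape(n,7);t,Rr=fkp(FP,q)
        qq=np.vstack([q0,q]) if fixstart else q
        mid=(q-(LO+HI)/2)/((HI-LO)/2)
        pen=np.maximum(0,abs(mid)-.85)
        return np.r_[50*(t-P).ravel(),15*(Rr-R).ravel(),wm*np.diff(qq,axis=0).ravel(),.3*pen.ravel()]
    x0=np.repeat(np.atleast_2d(q0),n,0).ravel() if seed is None else seed.ravel()
    x0=np.clip(x0.reshape(n,7),LO+m,HI-m).ravel()
    r=least_squares(f,x0,bounds=(np.tile(LO+.03,n),np.tile(HI-.03,n)),max_nfev=300)
    q=r.x.reshape(n,7);t,Rr=fkp(FP,q)
    return q,abs(t-P).max(),abs(Rr-R).max(),r.cost
E
cat > wp.py <<'E'
from h import *
a=np.radians(32)
bp=np.array([.516,-.2418,.160]);sp=np.array([.6378,.203,.0541])
G=-.053
def B(x,z): return (place(bp,[[x,0,z]])[0],ori(bp[2],a,1))
def H(x,y,z,w=0): return (place(sp,[[x,y,z]])[0],ori(sp[2]+w,a,1))
E
python3 - <<'E'
from bench import robot
from h import *;from fk import *;from wp import *
q0=robot.read_q()
poses=[B(G,.265),B(G,.195),B(G,.125),B(G,.27),([.47,-.08,.28],ori(.1,a,1)),H(-.13,-.11,.265),H(G,-.11,.235),H(G,0,.235),H(G,0,.192),H(G-.05,0,.2)]
rng=np.random.default_rng(1);best=None
for k in range(6):
    seed=np.array([q0+rng.normal(0,.3,7)*(k>0) for _ in poses])
    q,e,r,c=plan(q0,poses,seed=seed);print(k,e,r,c)
    if e<2e-3 and (best is None or c<best[0]): best=(c,q)
print(np.round(best[1],2));np.save("plan.npy",best[1])
E
```

```text
0 0.04282768185965741 0.04621406575886539 5.5156026219752095
1 0.04282768060434339 0.046214081601312136 5.515602562210982
2 0.042827799665847543 0.04621152757686564 5.1580365793273435
3 0.04282768098378803 0.04621408099587925 5.268427060415495
4 0.01023537798637486 0.014367876442991243 0.6654740714396592
5 0.04282768162664713 0.04621406591958879 5.5156025387636225Traceback (most recent call last):
  File "<stdin>", line 10, in <module>
TypeError: 'NoneType' object is not subscriptable
```

```bash
python3 - <<'E'
from h import *;from fk import *;import wp
rng=np.random.default_rng(1)
for deg in (25,30,32,35):
  wp.a=np.radians(deg)
  for n,p in dict(g=wp.B(wp.G,.125),up=wp.B(wp.G,.265),h=wp.H(wp.G,0,.235),hd=wp.H(wp.G,0,.192),hs=wp.H(wp.G,-.11,.235)).items():
    S=[]
    for k in range(150):
        q,e,r,c=plan(rng.uniform(LO,HI),[p],wm=0)
        if e<5e-4 and r<5e-4:S.append(q[0])
    S=np.array(S)
    print(deg,n,len(S)); 
    if len(S): 
        # cluster by q1
        S=S[np.argsort(S[:,0])];print(np.round(S[::max(1,len(S)//6)],2))
E
```

```text
25 g 103
[[ 0.18  0.39  0.49  2.25 -1.19  0.52 -2.89]
 [ 0.18  0.39  0.49  2.25 -1.19  0.52 -2.89]
 [ 1.12  0.44 -0.61  2.19 -0.18  0.26  2.49]
 [ 1.37  0.57 -0.93  2.18  0.54  0.3   1.84]
 [ 1.46  0.64 -1.06  2.17  0.79  0.37  1.61]
 [ 1.59  0.86 -1.3   2.17  1.16  0.58  1.32]
 [ 1.61  0.89 -1.34  2.17  1.2   0.62  1.3 ]]
25 up 61
[[ 1.29  0.2  -0.77  2.08 -0.26  0.6   2.48]
 [ 1.29  0.2  -0.77  2.08 -0.26  0.6   2.48]
 [ 1.29  0.2  -0.77  2.08 -0.26  0.6   2.48]
 [ 1.47  0.26 -0.98  2.07 -0.12  0.59  2.36]
 [ 1.71  0.44 -1.34  2.06  0.31  0.62  1.99]
 [ 1.71  0.44 -1.34  2.06  0.31  0.62  1.99]
 [ 1.71  0.44 -1.34  2.06  0.31  0.62  1.99]]
25 h 90
[[-1.45  0.58  1.32  2.06 -0.85  0.62  1.96]
 [-0.65  0.27  0.22  2.02  0.24  0.47  0.98]
 [-0.31  0.28 -0.18  2.    0.47  0.51  0.78]
 [ 0.08  0.35 -0.65  1.97  0.74  0.6   0.57]
 [ 0.33  0.46 -0.98  1.96  0.96  0.72  0.41]
 [ 0.5   0.65 -1.28  1.95  1.19  0.92  0.28]]
25 hd 100
[[-1.3   0.53  1.08  2.09 -0.79  0.46  1.9 ]
 [-0.47  0.33  0.    2.04  0.44  0.4   0.78]
 [-0.26  0.35 -0.24  2.03  0.63  0.44  0.63]
 [-0.05  0.39 -0.5   2.01 
[... 4606 characters left out ...]
.03]
 [ 0.53  0.67 -1.34  2.06  1.49  0.91  0.01]]
35 hd 91
[[-1.35  0.5   1.06  2.2  -1.12  0.21  2.2 ]
 [-0.5   0.31 -0.    2.15  1.16  0.28  0.05]
 [-0.42  0.32 -0.1   2.15  1.2   0.3   0.02]
 [-0.05  0.37 -0.52  2.12  1.35  0.44 -0.06]
 [ 0.21  0.47 -0.85  2.11  1.45  0.59 -0.1 ]
 [ 0.46  0.7  -1.24  2.1   1.6   0.88 -0.1 ]
 [ 0.5   0.8  -1.34  2.1   1.65  0.98 -0.09]]
35 hs 88
[[-1.22  0.32  1.12  2.23 -0.95  0.25  2.29]
 [ 0.13  0.23 -0.44  2.16  0.94  0.28  0.51]
 [ 0.13  0.23 -0.44  2.16  0.94  0.28  0.51]
 [ 0.32  0.27 -0.66  2.15  1.06  0.33  0.41]
 [ 0.5   0.33 -0.87  2.14  1.18  0.4   0.33]
 [ 0.68  0.43 -1.11  2.13  1.31  0.52  0.25]
 [ 0.81  0.6  -1.34  2.13  1.45  0.71  0.2 ]]
```

```bash
sed -i 's/radians(32)/radians(30)/' wp.py; python3 - <<'E'
from h import *;from fk import *;from wp import *
from bench import robot
q0=robot.read_q()
ip=lambda A,Bq,n:[(A[0]*(1-s)+Bq[0]*s,ori(wa*(1-s)+wb*s,a,1)) for s in np.linspace(0,1,n+1)[1:] for wa,wb in [(A[2],Bq[2])]]
poses=[([.47,-.18,.30],ori(.13,.45,1)),B(G,.235),B(G,.18),B(G,.15),B(G,.125),B(G,.15),B(G,.18),B(G,.235)]
A=B(G,.235)[0];C=H(-.13,-.11,.235)[0]
for s in (.25,.5,.75,1): poses.append((A*(1-s)+C*s,ori(bp[2]*(1-s)+sp[2]*s,a,1)))
poses+=[H(G,-.11,.235),H(G,-.05,.235),H(G,0,.235),H(G,0,.21),H(G,0,.192),H(G,0,.189)]
sg=np.array([1.53,.68,-1.09,2.21,.9,.28,1.54]);sh=np.array([.26,.4,-.88,2.02,1.05,.62,.29])
seed=np.array([sg]*8+[sg*(1-s)+sh*s for s in (.25,.5,.75,1)]+[sh]*6)
q,e,r,c=plan(q0,poses,seed=seed,wm=.005);print(e,r,c)
print(np.c_[np.arange(len(q)),np.round(q,2)]);np.save("plan.npy",q)
# check straight joint interp between start and wp0, wp0->1
for u,v in [(q0,q[0]),(q[0],q[1])]:
    t,_=fkp(FP,[u+(v-u)*s for s in np.linspace(0,1,6)]);print(np.round(t,3))
E
```

```text
1.6988988049693177e-07 2.794285720586487e-07 9.296361375501874e-05
[[ 0.    0.47  0.   -0.04  2.15 -0.4   0.64  2.42]
 [ 1.    1.52  0.32 -1.    2.14 -0.19  0.44  2.48]
 [ 2.    1.52  0.48 -1.05  2.18  0.2   0.31  2.16]
 [ 3.    1.53  0.59 -1.08  2.2   0.58  0.28  1.83]
 [ 4.    1.52  0.68 -1.09  2.21  0.91  0.28  1.54]
 [ 5.    1.57  0.64 -1.15  2.2   0.75  0.31  1.67]
 [ 6.    1.62  0.59 -1.21  2.18  0.59  0.36  1.81]
 [ 7.    1.73  0.52 -1.34  2.13  0.4   0.47  1.95]
 [ 8.    1.61  0.39 -1.34  2.22  0.36  0.37  1.78]
 [ 9.    1.42  0.29 -1.34  2.26  0.49  0.32  1.42]
 [10.    1.1   0.23 -1.23  2.27  0.68  0.33  0.99]
 [11.    0.71  0.23 -1.08  2.23  0.9   0.42  0.55]
 [12.    0.58  0.38 -0.98  2.08  1.    0.51  0.53]
 [13.    0.42  0.4  -0.95  2.05  1.05  0.58  0.38]
 [14.    0.3   0.42 -0.94  2.02  1.09  0.64  0.27]
 [15.    0.25  0.45 -0.89  2.04  1.17  0.61  0.19]
 [16.    0.22  0.47 -0.85  2.05  1.23  0.6   0.13]
 [17.    0.21  0.48 -0.84  2.06  1.24  0.59  0.12]]
[[ 0.47  -0.098  0.36 ]
 [ 0.47  -0.11   0.357]
 [ 0.47  -0.123  0.348]
 [ 0.471 -0.14   0.334]
 [ 0.471 -0.159  0.318]
 [ 0.47  -0.18   0.3  ]]
[[ 0.47  -0.18   0.3  ]
 [ 0.466 -0.197  0.272]
 [ 0.463 -0.212  0.249]
 [ 0.461 -0.225  0.233]
 [ 0.461 -0.237  0.228]
 [ 0.464 -0.25   0.235]]
```

```bash
python3 - <<'E'
from bench import robot,optics
from h import *
q=np.load("plan.npy")
robot.movej(q[0]);robot.movej(q[1])
c=optics.capture("wrist");cv2.imwrite("pics/w2.png",c["img"]);save(c,"w2.pkl");print(robot.read_t(),robot.read_tool_pos(),robot.read_q()-q[1])
E
```

```text
5.8833 [ 0.46395701 -0.24964034  0.23505068] [-2.69655386e-03 -1.01660855e-03  1.37701951e-03  1.93745137e-05
 -1.59839595e-04  2.37744173e-04 -1.13948687e-04]
```

View pics/w2.png

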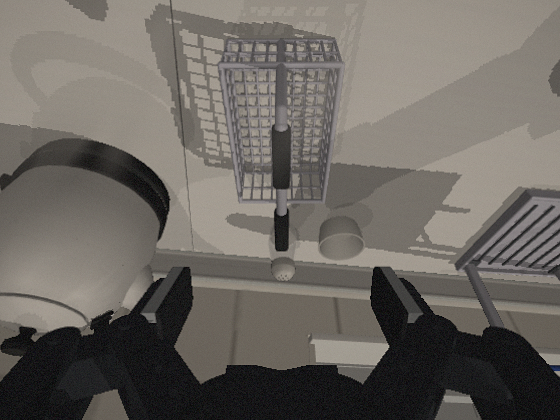

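The wrist view shows the bar upright in the picture at column 281, midway between the fingers. The near grip runs from row 125 to 189 and the far one from 208 to 250. I refine the basket pose with it.

```bash
python3 - <<'E'
from h import *
from wp import bp
T,S=pickle.load(open("cams.pkl","rb"));W=pickle.load(open("w2.pkl","rb"))
im=W["img"][100:260,230:330];cv2.imwrite("pics/w2c.png",cv2.resize(im,None,fx=3.7,fy=3.7,interpolation=cv2.INTER_CUBIC))
t=lambda o,k,pts:np.array(pts)/k+np.array(o)
P=[[-.068,0,.125],[-.016,0,.125],[.016,0,.125],[.068,0,.125]]
print(proj(W,place(bp,P)))
b=[(T,[[-.068,0,.132],[-.016,0,.132],[.016,0,.132],[.068,0,.132]],t((340,200),7,[(303,382),(281,271),(259,187),(236,82)])),
 (S,P,t((285,260),5,[(165,208),(242,162),(285,130),(357,80)])),(W,P,[(281.5,126),(281.5,188),(281.5,209),(281.5,249)])]
print(fit(b,bp)[0]);print(fit(b[2:],bp))
E
```

```text
[[279.1894573  125.10844483]
 [279.46902072 182.82087674]
 [279.60041092 210.02424414]
 [279.77003249 245.21904779]]
[ 0.51670852 -0.24023761  0.15990131]
(array([ 0.51695739, -0.24000472,  0.1613308 ]), array([[-0. ,  0.7],
       [ 0. , -4. ],
       [ 0. ,  2. ],
       [ 0. , -3.1]]))
```

View pics/w2c.png

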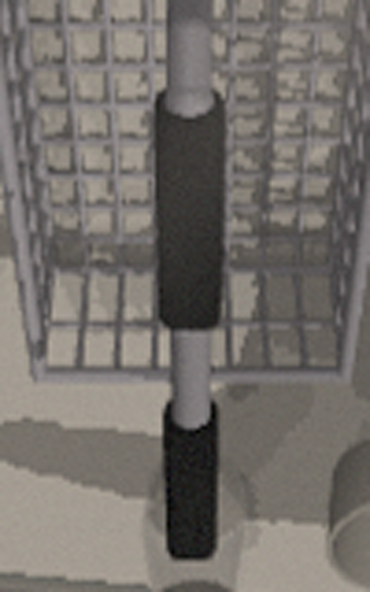

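```bash
sed -i 's/bp=np.array(.*\]);sp/bp=np.array([.5168,-.2401,.160]);sp/' wp.py; python3 - <<'E'
from bench import robot,optics
from h import *;from fk import *;from wp import *
P0=np.load("plan.npy");q0=robot.read_q()
poses=[B(G,.18),B(G,.15),B(G,.125)]
q,e,r,c=plan(q0,poses,seed=P0[2:5],wm=.005);print(e,r,np.round(q,2))
for x in q: robot.movej(x)
print(robot.read_tool_pos(),poses[-1][0],robot.read_wrist_force())
c=optics.capture("wrist");cv2.imwrite("pics/w3.png",c["img"])
robot.grip(.0,70);print(robot.read_gripper_width(),robot.read_wrist_force(),robot.read_t())
c=optics.capture("wrist");cv2.imwrite("pics/w4.png",c["img"])
c=optics.capture("scene");cv2.imwrite("pics/s4.png",c["img"])
E
```

```text
6.459717150075761e-08 1.618930423608056e-07 [[ 1.52  0.48 -1.05  2.18  0.2   0.31  2.15]
 [ 1.52  0.59 -1.08  2.2   0.6   0.28  1.81]
 [ 1.52  0.68 -1.09  2.21  0.92  0.28  1.53]]
[ 0.46490207 -0.24880462  0.12580952] [ 0.46447695 -0.24854386  0.125     ] [ 0.6595104   0.13616872 -0.24464943]
0.011995553197774834 [-0.73004583 -0.79904863  1.57338613] 7.9333
```

View pics/w4.png

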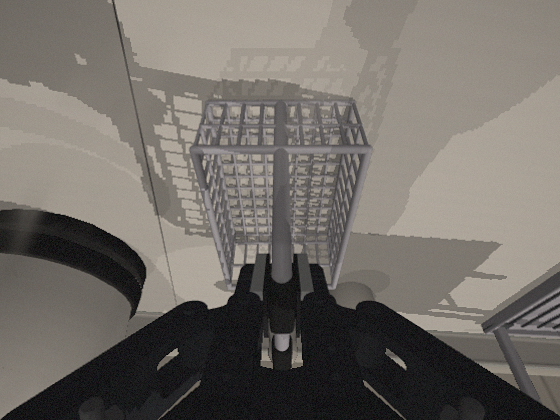

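View pics/s4.png

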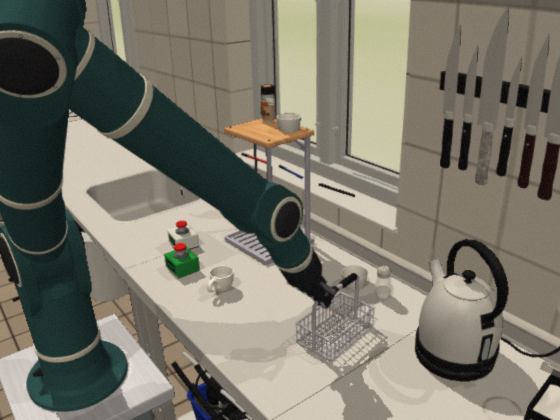

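The grip reads 12 mm wide, with the jaws closed on the front grip at (281,300) in the wrist view. Next I lift and carry the basket to the front of the stand.

```bash
python3 - <<'E'
from bench import robot,optics
from h import *;from fk import *;from wp import *
P0=np.load("plan.npy");q0=robot.read_q()
poses=[B(G,.16),B(G,.235)]
A=B(G,.235)[0];C=H(-.16,-.11,.235)[0]
for s in (.25,.5,.75,1): poses.append((A*(1-s)+C*s,ori(bp[2]*(1-s)+sp[2]*s,a,1)))
q,e,r,c=plan(q0,poses,seed=P0[[6,7,8,9,10,11]],wm=.005);print(e,r);print(np.round(q,2))
robot.movej(q[0]);print(robot.read_wrist_force());robot.movej(q[1])
c=optics.capture("scene");cv2.imwrite("pics/s5.png",c["img"]);print(robot.read_t(),robot.read_gripper_width())
np.save("p2.npy",q)
E
```

```text
1.8739946058277113e-06 3.0398793264274637e-06
[[ 1.58  0.62 -1.16  2.19  0.69  0.33  1.72]
 [ 1.73  0.52 -1.34  2.14  0.4   0.47  1.95]
 [ 1.63  0.36 -1.34  2.23  0.28  0.36  1.85]
 [ 1.46  0.23 -1.34  2.29  0.27  0.3   1.63]
 [ 1.23  0.18 -1.34  2.31  0.58  0.3   1.09]
 [ 0.89  0.2  -1.26  2.29  0.9   0.42  0.54]]
[ 0.71921915  0.11786597 -2.31935449]
8.8167 0.011666467955034857
```

View pics/s5.png

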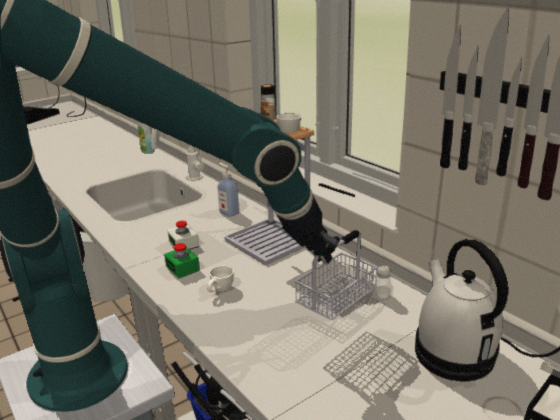

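```bash
python3 - <<'E'
from bench import robot,optics
from h import *;from fk import *;from wp import *
q=np.load("p2.npy")
for x in q[2:]: robot.movej(x)
c=optics.capture("wrist");cv2.imwrite("pics/w6.png",c["img"]);save(c,"w6.pkl")
c=optics.capture("scene");cv2.imwrite("pics/s6.png",c["img"]);save(c,"s6.pkl")
c=optics.capture("top");cv2.imwrite("pics/t6.png",c["img"]);save(c,"t6.pkl")
print(robot.read_t(),robot.read_tool_pos(),H(-.16,-.11,.235)[0],robot.read_gripper_width())
P=np.load("plan.npy")
def links(qq):
    R=np.eye(3);t=np.zeros(3);o=[]
    for i in range(8):
        a_=FP[6*i:6*i+6];t=t+R@a_[:3];R=R@Ro.from_rotvec(a_[3:]).as_matrix()
        if i<7:R=R@Ro.from_euler("z",qq[i]).as_matrix()
        o.append(t)
    return np.round(o,2)
print(links(P[14])[2:]);print(links(q[-1])[2:])
E
```

```text
10.9917 [0.48405764 0.08232705 0.23460029] [0.48398219 0.08450916 0.235     ] 0.01182294735847746
[[-0.01 -0.03  0.3 ]
 [ 0.21 -0.11  0.77]
 [ 0.19 -0.11  0.79]
 [ 0.45  0.19  0.5 ]
 [ 0.42  0.19  0.52]
 [ 0.58  0.2   0.24]]
[[-0.02 -0.02  0.3 ]
 [ 0.06 -0.13  0.81]
 [ 0.03 -0.11  0.83]
 [ 0.35  0.07  0.5 ]
 [ 0.32  0.08  0.52]
 [ 0.48  0.08  0.24]]
```

View pics/w6.png

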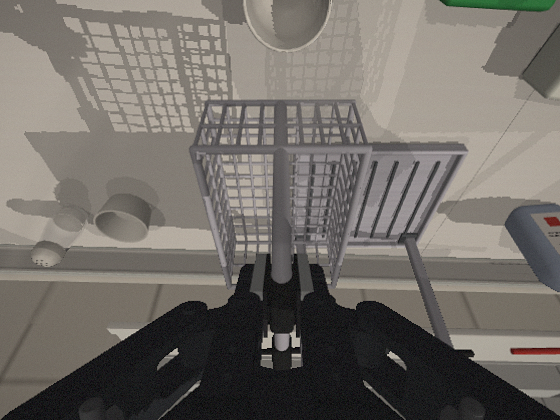

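View pics/s6.png

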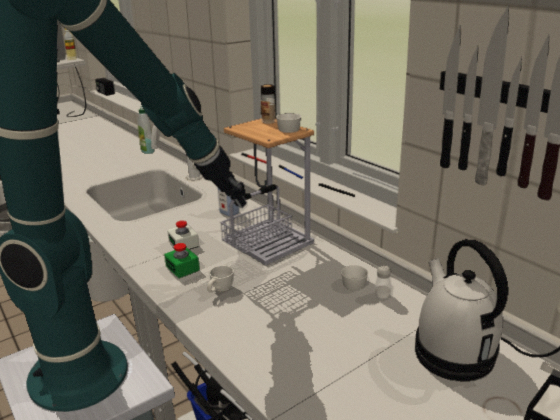

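View pics/t6.png

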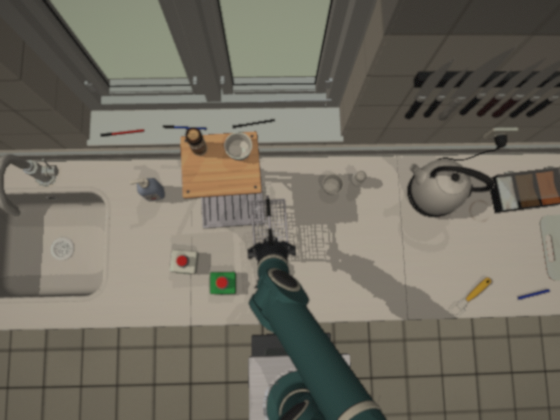

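```bash
python3 - <<'E'
from h import *;from wp import *
W=pickle.load(open("w6.pkl","rb"));T,S=pickle.load(open("cams.pkl","rb"))
P=dict(FL=[-.075,.1,.016],BL=[.115,.1,.016],upL=[.093,.085,.016],upLt=[.093,.085,.2])
for k,v in P.items(): print(k,proj(W,place(sp,[v])))
Pt=[[-.05,.1,.335],[-.05,-.1,.335],[-.05,.1,.351],[-.05,-.1,.351],[.115,.1,.351],[.115,-.1,.351],[-.075,-.1,.016],[-.075,.1,.016]]
hk=[[0,.021,z] for z in (.33,.3,.25,.21)]+[[0,17*.001+.004-.021+.021*np.cos(t)-.004,.207-.021*np.sin(t)] for t in np.linspace(0,np.pi,9)]+[[0,-.021,.212]]
def draw(c,L,o,w,h,k,n):
    im=cv2.resize(c["img"][o[1]:o[1]+h,o[0]:o[0]+w],None,fx=k,fy=k,interpolation=cv2.INTER_CUBIC)
    for p in proj(c,place(sp,L)): 
        cv2.circle(im,tuple(np.int32((p-o+.5)*k-.5)),3,(0,255,255),1)
    cv2.imwrite(n,im)
draw(T,Pt,np.array([170,125]),110,110,5,"pics/ov_t.png")
draw(S,Pt+hk+[[.115,-.1,.016]],np.array([215,110]),115,155,3.8,"pics/ov_s.png")
draw(W,list(P.values()),np.array([330,120]),150,130,4,"pics/ov_w.png")
E
```

```text
FL [[467.38657227 148.44974255]]
BL [[414.18539924 246.16273553]]
upL [[408.90986243 237.82170732]]
upLt [[454.20867397 368.29714123]]
```

View pics/ov_t.png

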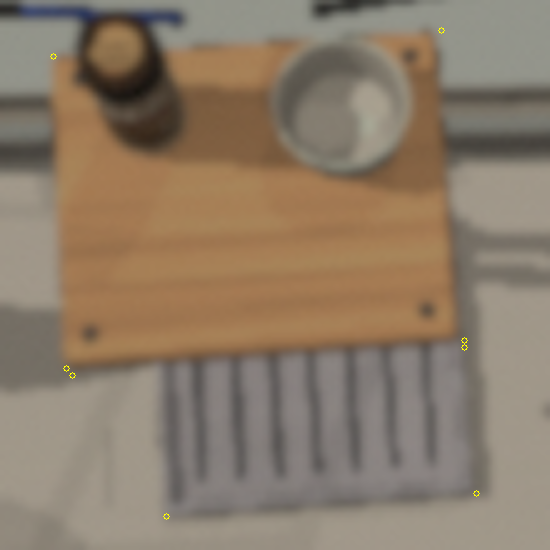

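View pics/ov_s.png

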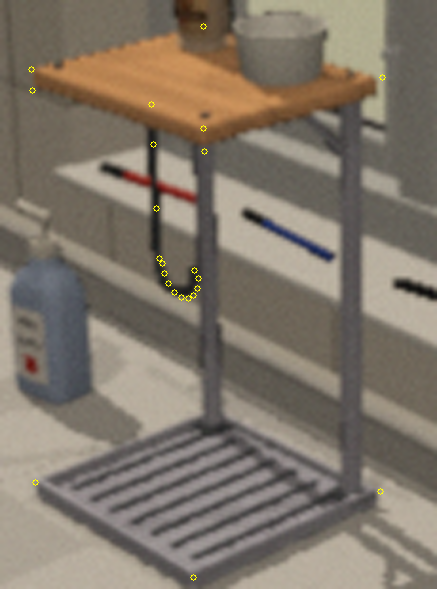

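View pics/ov_w.png

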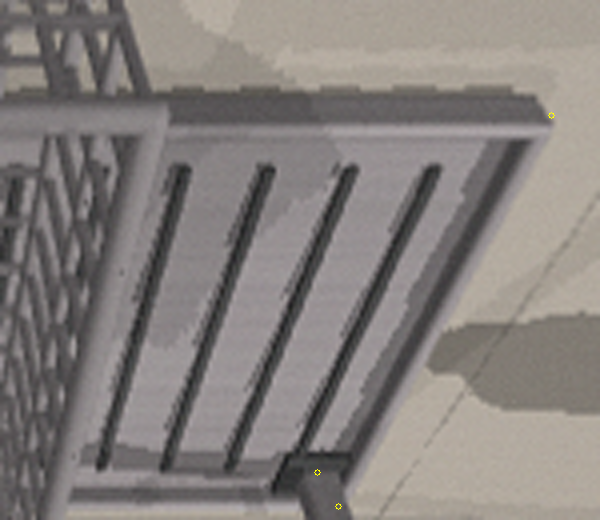

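```bash
sed -i 's/sp=np.array(.*/sp=np.array([.639,.205,.0541])/' wp.py; python3 - <<'E'
from bench import robot,optics
from h import *;from fk import *;from wp import *
P0=np.load("plan.npy");q0=robot.read_q()
poses=[H(-.11,-.11,.232),H(G,-.11,.232),H(G,-.07,.23),H(G,-.035,.23),H(G,0,.23),H(G,0,.21),H(G,0,.194)]
q,e,r,c=plan(q0,poses,seed=P0[[11,12,12,13,14,15,16]],wm=.005);print(e,r);print(np.round(q,2));np.save("p3.npy",q)
for i in (0,1,2):
    robot.movej(q[i]);print(robot.read_tool_pos()-poses[i][0],robot.read_wrist_force())
print(robot.read_t(),robot.read_gripper_width())
for n in ("scene","wrist"):
    c=optics.capture(n);cv2.imwrite(f"pics/{n}7.png",c["img"]);save(c,f"{n}7.pkl")
E
python3 -c "
import cv2;i=cv2.imread('pics/scene7.png')[90:290,170:340];cv2.imwrite('pics/s7c.png',cv2.resize(i,None,fx=3,fy=3,interpolation=cv2.INTER_CUBIC))"
```

```text
1.0710074904718425e-07 1.632241088955766e-07
[[ 0.72  0.32 -1.13  2.19  1.03  0.49  0.45]
 [ 0.63  0.43 -1.07  2.07  1.09  0.56  0.46]
 [ 0.53  0.44 -1.04  2.06  1.12  0.6   0.36]
 [ 0.44  0.46 -1.03  2.04  1.14  0.64  0.29]
 [ 0.35  0.47 -1.02  2.02  1.16  0.69  0.22]
 [ 0.32  0.5  -0.98  2.03  1.22  0.67  0.16]
 [ 0.29  0.52 -0.95  2.05  1.28  0.66  0.11]]
[ 0.00084097 -0.00097856 -0.00049308] [-0.9826096   0.30491533 -1.3466195 ]
[-2.84640387e-05 -8.12390810e-04 -4.25285626e-04] [-0.83665167  0.36304261 -3.52987787]
[-0.0018165   0.00169683  0.00013872] [-0.18578602 -0.77783442 -0.98922775]
11.9417 0.012265879504266872
```

View pics/s7c.png

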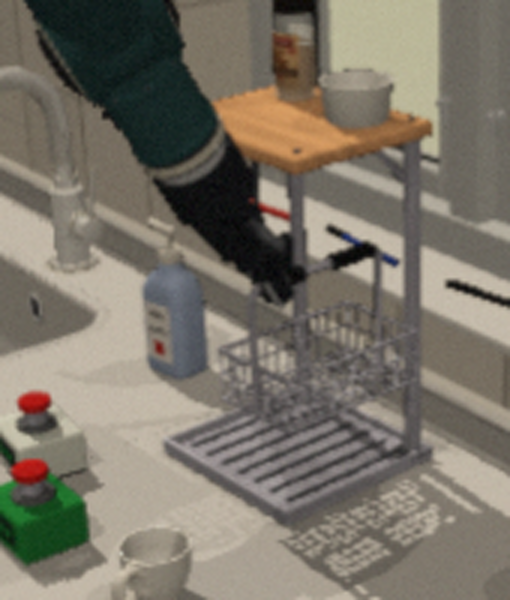

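View pics/wrist7.png

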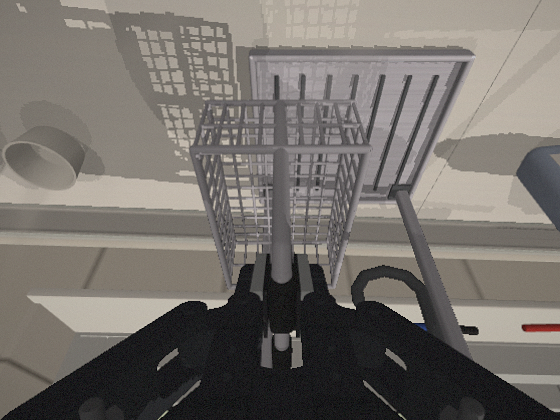

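The wrist view now shows the hook: bowl apex about (388,270), tip near (357,305), shank near (430,305). The bar, at column 281, is clear on the tip side. I compare these with the predicted hook.

```bash
python3 - <<'E'
from h import *;from wp import *
W=pickle.load(open("wrist7.pkl","rb"))
L=[[0,.021*np.cos(t),.207-.021*np.sin(t)] for t in np.linspace(0,np.pi,13)]+[[0,.021,.23],[0,.021,.25],[0,-.021,.212]]
o=np.array([330,240]);k=6
im=cv2.resize(W["img"][o[1]:o[1]+100,o[0]:o[0]+130],None,fx=k,fy=k,interpolation=cv2.INTER_CUBIC)
for p in proj(W,place(sp,L)): cv2.circle(im,tuple(np.int32((p-o+.5)*k-.5)),3,(0,255,255),-1)
cv2.imwrite("pics/ov_h.png",im)
g=place(sp,[[0,0,.186]]);print(proj(W,g),proj(W,place(sp,[[.01,0,.186]])),proj(W,place(sp,[[0,.01,.186]])))
E
```

```text
[[381.65490711 268.24363077]] [[378.2464391  275.71088417]] [[396.29448936 268.29578865]]
```

View pics/ov_h.png

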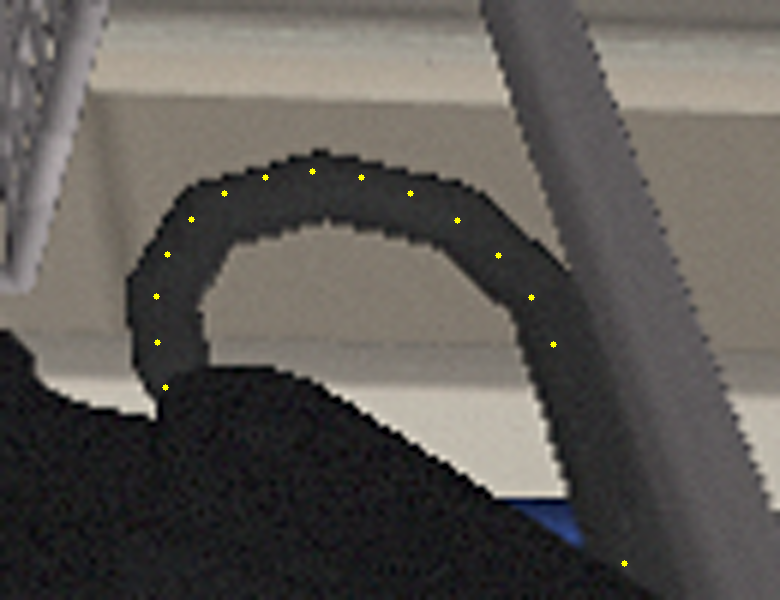

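```bash
sed -i 's/sp=np.array(.*/sp=np.array([.6412,.2062,.0541])/' wp.py; python3 - <<'E'
from bench import robot,optics
from h import *;from fk import *;from wp import *
P0=np.load("p3.npy");q0=robot.read_q()
poses=[H(G,-.035,.23),H(G,0,.23),H(G,0,.212)]
q,e,r,c=plan(q0,poses,seed=P0[3:6],wm=.005);print(e,r)
for i in range(3):
    robot.movej(q[i]);print(robot.read_tool_pos()-poses[i][0],robot.read_wrist_force())
print(robot.read_t(),robot.read_gripper_width())
for n in ("scene","wrist"):
    c=optics.capture(n);cv2.imwrite(f"pics/{n}8.png",c["img"]);save(c,f"{n}8.pkl")
i=cv2.imread('pics/scene8.png')[90:260,190:340];cv2.imwrite('pics/s8c.png',cv2.resize(i,None,fx=3.5,fy=3.5,interpolation=cv2.INTER_CUBIC))
E
```

```text
4.992482788290786e-09 1.1871770178029095e-08
[-0.00051007  0.00097531  0.0002874 ] [-0.51594274  0.54337094 -2.48474774]
[-4.47121109e-04  6.03071154e-04  8.63001290e-05] [ 0.27130623 -0.22991389 -1.23234907]
[-0.00043312 -0.00217491 -0.00117521] [ 0.7384762  -0.29972654 -0.85968449]
12.825 0.01182357109690179
```

View pics/s8c.png

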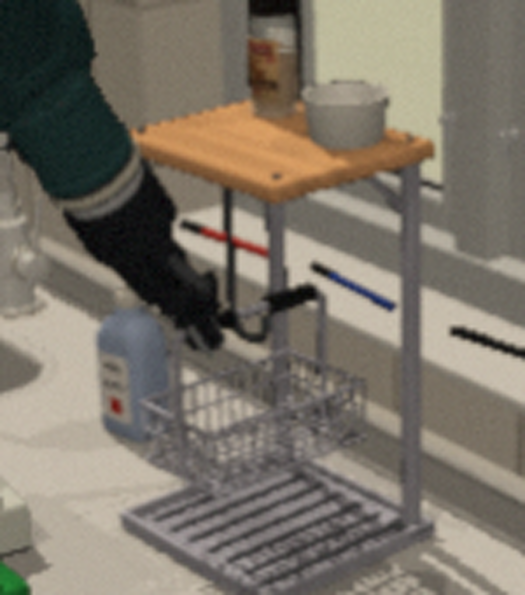

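View pics/wrist8.png

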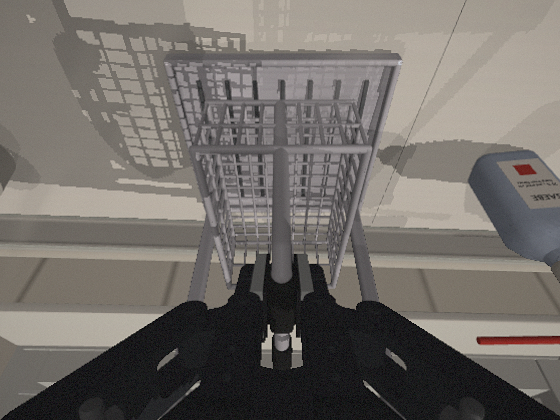

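In the scene crop the bare rod at (250,312) lies between the shank at (230,250) and the turned-up tip at (268,335), just above the bowl. I lower it now.

```bash
python3 - <<'E'
from bench import robot,optics
from h import *;from fk import *;from wp import *
P0=np.load("p3.npy");q0=robot.read_q()
poses=[H(G,0,.203),H(G,0,.1965),H(G,0,.1945)]
q,e,r,c=plan(q0,poses,seed=P0[[6,6,6]],wm=.005);print(e,r)
for i in range(3):
    robot.movej(q[i]);robot.pause(.2);print(robot.read_tool_pos()-poses[i][0],robot.read_wrist_force(),robot.read_moment())
print(robot.read_t(),robot.read_gripper_width())
c=optics.capture("scene");cv2.imwrite('pics/s9.png',c["img"]);i=c["img"][90:260,190:340];cv2.imwrite('pics/s9c.png',cv2.resize(i,None,fx=3.5,fy=3.5,interpolation=cv2.INTER_CUBIC))
E
```

```text
1.2979833874382507e-09 3.1846135173374535e-09
[2.02769142e-04 9.93672269e-05 5.15184938e-04] [ 0.90308302 -0.36783191 -1.55259175] [-0.03785327  0.73654112  0.0092098 ]
[6.31614066e-05 1.29811826e-04 1.98278627e-04] [-0.06994292  0.37013718 -1.31205273] [-0.02682545  0.7762988   0.05062763]
[9.79827884e-05 6.59728846e-05 1.30292232e-04] [ 0.28726291  0.4445752  -0.76629788] [-0.03079839  0.58639909  0.00119145]
14.275 0.011689488238300119
```

View pics/s9c.png

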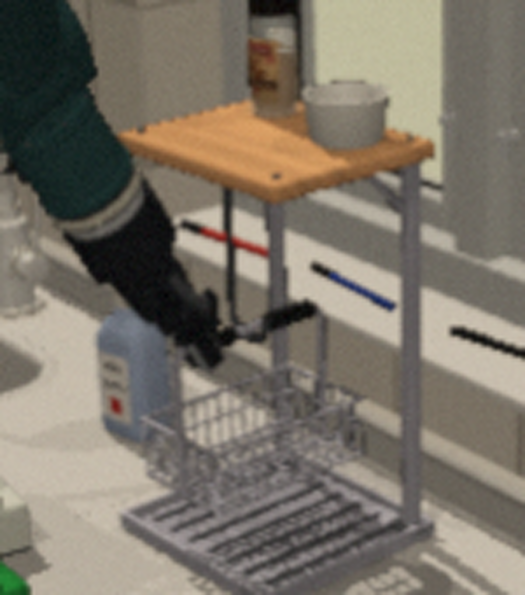

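```bash
python3 - <<'E'
from bench import robot,optics
from h import *;from fk import *;from wp import *
q0=robot.read_q()
poses=[H(G,0,z) for z in (.193,.1915,.190,.1885)]
q,e,r,c=plan(q0,poses,wm=.005);print(e,r)
for i in range(4):
    robot.movej(q[i]);robot.pause(.2);F=robot.read_wrist_force();print(robot.read_tool_pos()-poses[i][0],F,robot.read_moment())
    if F[2]>1.5: break
print(robot.read_t(),robot.read_gripper_width())
c=optics.capture("scene");cv2.imwrite('pics/s10.png',c["img"]);i=c["img"][90:260,190:340];cv2.imwrite('pics/s10c.png',cv2.resize(i,None,fx=3.5,fy=3.5,interpolation=cv2.INTER_CUBIC))
E
```

```text
4.4117942632482254e-10 1.0991462739973201e-09
[0.0003072  0.00019186 0.00075683] [-2.40798981 -1.2158506   4.81920809] [-0.15892248  0.25050405 -0.17090433]
14.775 0.011714161298242771
```

View pics/s10c.png

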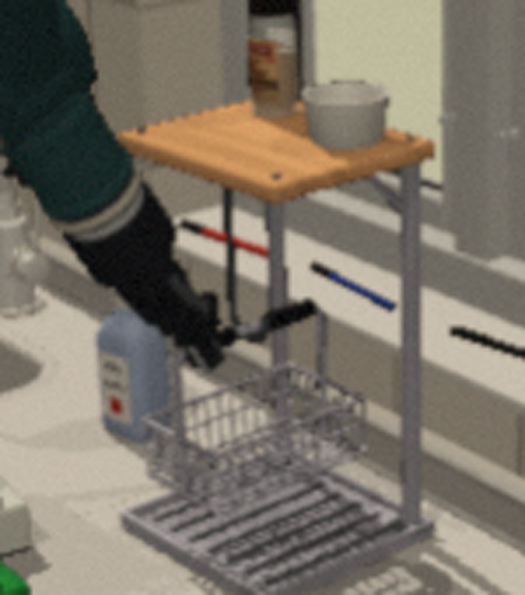

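Contact: the vertical force rose to +4.8 N, so the bar is on the bowl. I release and look.

```bash
python3 - <<'E'
from bench import robot,optics
import cv2
robot.grip(.045);robot.pause(.4);print(robot.read_t(),robot.read_gripper_width(),robot.read_wrist_force())
c=optics.capture("wrist");cv2.imwrite('pics/w11.png',c["img"])
c=optics.capture("scene");i=c["img"][90:260,190:340];cv2.imwrite('pics/s11c.png',cv2.resize(i,None,fx=3.5,fy=3.5,interpolation=cv2.INTER_CUBIC))
E
```

```text
15.6417 0.045210387702846265 [0.29563433 0.08318973 0.49909928]
```

View pics/s11c.png

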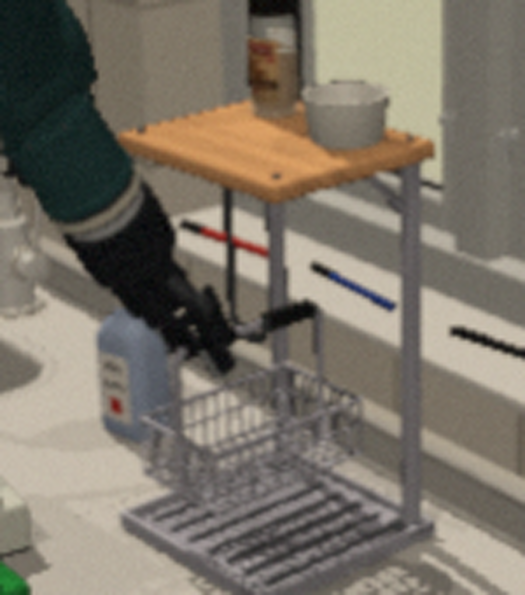

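View pics/w11.png

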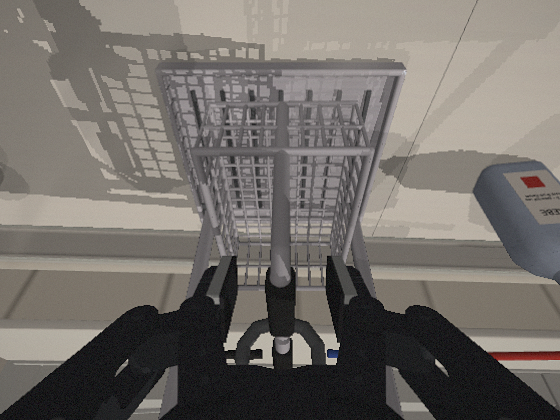

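The basket hangs level and free: in the wrist view the hook (280,335) sits midway between the grips with the jaws open at both sides. I retreat along the tool axis.

```bash
python3 - <<'E'
from bench import robot,optics
from h import *;from fk import *;from wp import *
q0=robot.read_q();P=robot.read_tool_pos();R=Ro.from_euler("xyz",robot.read_tcp_rot()).as_matrix();o=robot.read_tcp_rot()
d=-R[:,2]
tm=np.array([.4476,.3537])
poses=[(P+d*s,o) for s in (.03,.06,.09)]
P2=P+d*.09+np.array([-.07,.01,.02]);poses+=[(P2,ori(0,.4,1))]
poses+=[([.45,.27,.24],ori(-.1,.2,1)),([*tm,.16],ori(-.2,0,1)),([*tm,.105],ori(-.2,0,1)),([*tm,.08],ori(-.2,0,1))]
q,e,r,c=plan(q0,poses,wm=.005);print(e,r);print(np.round(q,2));np.save("p4.npy",q)
if e<1e-3:
    for i in range(4): robot.movej(q[i])
    robot.grip(0,40);robot.movej(q[4]);print(robot.read_t(),robot.read_tool_pos(),robot.read_gripper_width())
    for n in ("scene","wrist","top"):
        c=optics.capture(n);cv2.imwrite(f'pics/{n}12.png',c["img"]);save(c,n+"12.pkl")
E
```

```text
4.166122219428914e-08 8.424685629526086e-08
[[ 0.35  0.48 -1.03  2.05  1.21  0.68  0.16]
 [ 0.41  0.43 -1.1   2.06  1.12  0.7   0.23]
 [ 0.48  0.37 -1.18  2.06  1.03  0.71  0.3 ]
 [ 0.59  0.29 -1.34  2.06  0.76  0.83  0.4 ]
 [ 0.28  0.48 -1.19  1.97  0.74  0.99  0.2 ]
 [ 0.03  0.73 -1.06  1.83  0.73  1.04  0.05]
 [-0.01  0.79 -0.99  1.86  0.81  0.96 -0.01]
 [-0.03  0.82 -0.96  1.87  0.85  0.92 -0.03]]
17.8333 [0.44956876 0.27091783 0.23942883] -0.00014951365376314653
```

View pics/scene12.png

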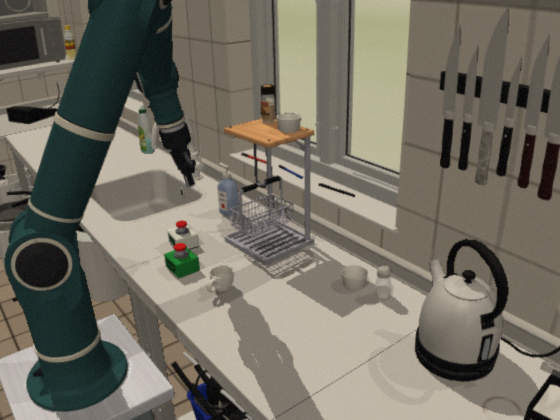

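View pics/wrist12.png

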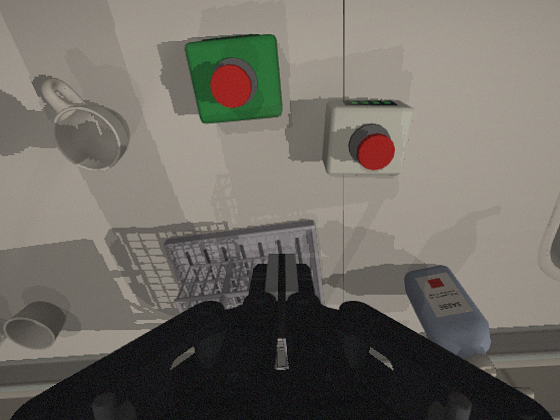

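The basket hangs level. In the wrist view the white timer's plunger top is at (376,152); the green look-alike is at (232,86) and stays alone. I check the plunger position with this view.

```bash
python3 - <<'E'
from h import *
W=pickle.load(open("wrist12.pkl","rb"));T=pickle.load(open("top12.pkl","rb"))
i=W["img"][90:190,310:430];cv2.imwrite("pics/tim.png",cv2.resize(i,None,fx=5,fy=5,interpolation=cv2.INTER_CUBIC))
h=cv2.cvtColor(i,cv2.COLOR_BGR2HSV);m=((h[...,0]<8)|(h[...,0]>172))&(h[...,1]>150)&(h[...,2]>70)
ys,xs=np.nonzero(m);print(xs.mean()+310,ys.mean()+90,len(xs))
px=np.array([xs.mean()+310,ys.mean()+90])
print(least_squares(lambda q:(proj(W,[[q[0],q[1],.072]])-px).ravel(),[.45,.35]).x)
E
```

```text
375.4855212355212 151.28281853281854 1036
[0.45005928 0.35817063]
```

View pics/tim.png

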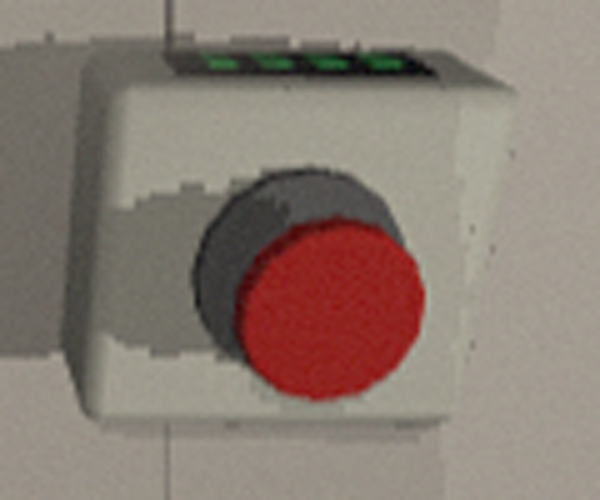

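```bash
python3 - <<'E'
from bench import robot,optics
from h import *;from fk import *
q0=robot.read_q();tm=[.449,.357];o=ori(-.2,0,1)
poses=[([*tm,.15],o),([*tm,.105],o)]
q,e,r,c=plan(q0,poses,wm=.005,seed=np.load("p4.npy")[5:7]);print(e,r)
for x in q: robot.movej(x)
robot.pause(.3);print(robot.read_tool_pos(),robot.read_wrist_force())
hit=robot.move_straight([*tm,.078],feed=.02,until_force=14)
print(hit,robot.read_tool_pos(),robot.read_wrist_force(),robot.read_t());print(np.round(robot.read_q(),2))
c=optics.capture("scene");cv2.imwrite("pics/s13.png",c["img"]);i=c["img"][130:290,120:320];cv2.imwrite('pics/s13c.png',cv2.resize(i,None,fx=3.5,fy=3.5,interpolation=cv2.INTER_CUBIC))
E
```

```text
1.1351936335390889e-08 2.546887891055698e-08
[0.44964237 0.35730242 0.10653952] [ 1.27395607 -0.34090782  0.22577107]
True [0.44897286 0.35709569 0.0822696 ] [-1.62942428 -1.90949673  7.01936594] 20.2333
[-0.04  0.82 -0.96  1.86  0.84  0.93 -0.03]
```

View pics/s13c.png

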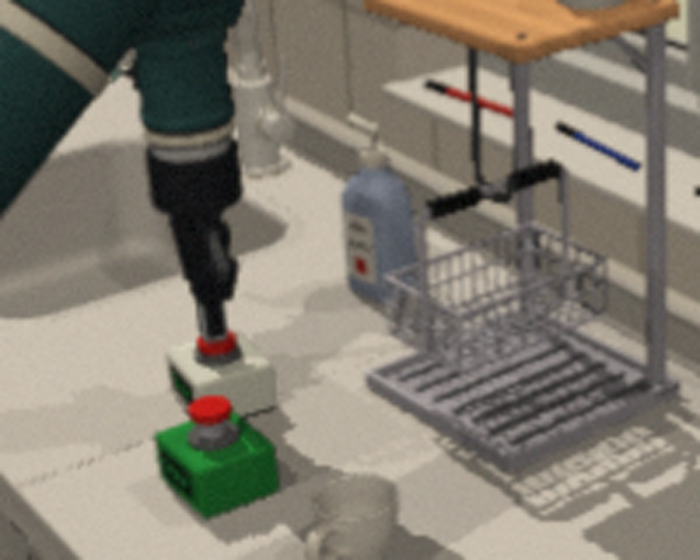

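It stopped at the tip height for about 11.7 mm of travel. I press a little further and hold, so it is certainly fully down, then lift off.

```bash
python3 - <<'E'
from bench import robot,optics
from h import *
hit=robot.move_straight([.449,.357,.0795],feed=.01,until_force=15);robot.pause(.4)
print(hit,robot.read_tool_pos(),robot.read_wrist_force(),robot.read_t())
c=optics.capture("scene");cv2.imwrite("pics/s14.png",c["img"])
robot.move_straight([.449,.357,.18],feed=.1);robot.pause(.6)
print(robot.read_tool_pos(),robot.read_wrist_force(),robot.read_t())
c2=optics.capture("scene");cv2.imwrite("pics/s15.png",c2["img"])
f=lambda c,x,y,w,h:cv2.resize(c["img"][y:y+h,x:x+w],None,fx=4,fy=4,interpolation=cv2.INTER_CUBIC)
cv2.imwrite("pics/s15c.png",np.hstack([f(c,155,205,60,75),f(c2,155,205,60,75),f(c2,220,160,75,75)]))
E
```

```text
True [0.44898416 0.35712129 0.08220183] [-1.3278893  -1.1414903   7.44720247] 20.9083
[0.44895298 0.35703363 0.1799777 ] [-0.0740501   0.17627708  0.60084944] 22.6917
```

View pics/s15c.png

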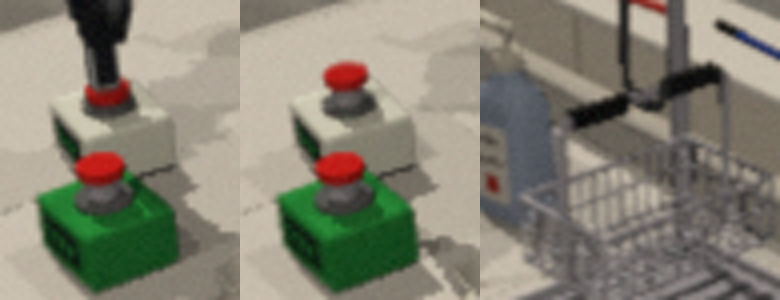

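View pics/s15.png

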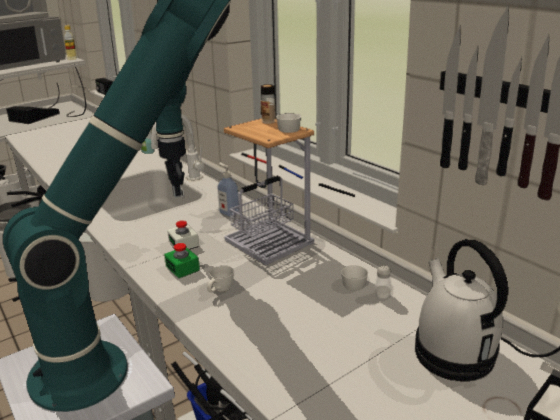

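The plunger sprang back up and the basket still hangs. The resting force of about 7 N leaves the full travel slightly uncertain, so I press once more, firmer, as a check.

```bash
python3 - <<'E'
from bench import robot,optics
from h import *
robot.move_straight([.449,.357,.105],feed=.1);robot.pause(.2)
hit=robot.move_straight([.449,.357,.0805],feed=.02,until_force=30)
for _ in range(3): print(hit,robot.read_tool_pos(),robot.read_wrist_force()[2],robot.read_t());robot.pause(.15)
robot.move_straight([.449,.357,.2],feed=.12);robot.pause(1)
print(robot.read_wrist_force(),robot.read_t())
f=lambda c,x,y,w,h:cv2.resize(c["img"][y:y+h,x:x+w],None,fx=4,fy=4,interpolation=cv2.INTER_CUBIC)
a=optics.capture("scene");robot.pause(.3);b=optics.capture("scene")
cv2.imwrite("pics/s16c.png",np.hstack([f(a,155,205,60,75),f(b,220,160,75,75)]));print(abs(a["img"][160:240,225:300].astype(int)-b["img"][160:240,225:300]).mean())
cv2.imwrite("pics/t16.png",optics.capture("top")["img"])
E
```

```text
False [0.44906062 0.35707482 0.08201573] 15.02824096061533 25.2167
False [0.44902579 0.35710114 0.08200727] 16.13002734863705 25.3667
False [0.44901555 0.35709594 0.08199526] 15.502434907999001 25.5167
[ 0.27292572 -0.10677882  0.50440989] 27.8083
2.514611111111111
```

View pics/s16c.png

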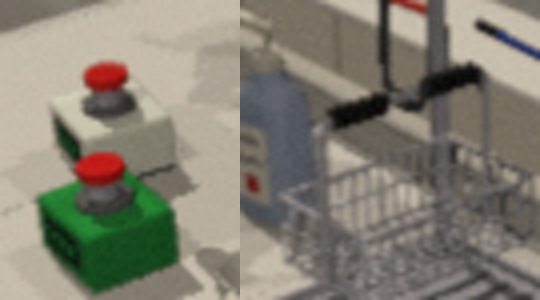

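View pics/t16.png

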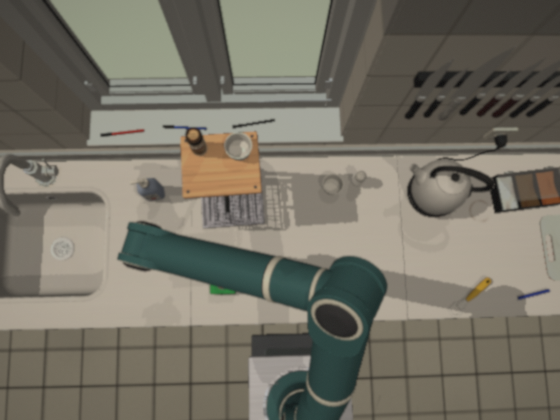

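The second press held at 15–16 N against the stop, with the tool at 0.0820 m (12 mm of travel). The plunger is up again, the basket hangs level and still, and the bystanders have not moved.

```bash
python3 -c "
from bench import order,robot
order.hand_in();print(robot.read_t())"
```

```text
the job is handed in; nothing more can be done
the job is handed in; nothing more can be done
```

I hung the basket by its bar on the J-hook and let go, started the white timer by pushing its plunger fully down, and handed the job in at about 28 s. The green look-alike was left alone.

- **Basket:** the last scene picture shows it level and at rest, with the hook between the two black grips.
- **Timer:** I pressed it twice. The first press stopped about 11.8 mm down at only about 7 N, slightly below the stated 8 N, so I was not sure it was fully down. The second press held at 15–16 N against the stop, 12 mm down, and the plunger sprang back up both times.
- **Bystanders and arm:** by eye, the ramekin and salt shaker look unmoved in the last pictures. The arm hid the cup in the final top view, but it looked in place in the scene view taken just before the second press. The gripper was clear of everything, with about 0.5 N left on the wrist.

The camera estimates of the stand's position disagreed by 2–3 mm. I corrected this with a close wrist view of the hook before hanging the basket.

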